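# Index the next knight under the drill

### The arm

A 7-joint arm with a two-finger parallel gripper is mounted at the origin on the work surface. World frame = base frame: x ahead of the robot, y to its left, z up, the work surface at z = 0. Lengths are in m, angles in rad, forces in N, time in s.
With the tool pointing down it reaches from about 0.425 to 0.925 m from the base axis. Payload 6.8 kg.
Tool frame: the origin (TCP) lies midway between the tips of the shut fingers; the grasp point (between the pads) lies 19 mm behind it; x points along the fingers, y is the direction in which the jaws open and shut, and the axes are right-handed (so a half turn about x gives the same grasp; the last joint's range is limited). The gripper opens to 85 mm and grips with 20 to 120 N. Pads are 22 mm wide; open, the fingers measure 114 mm over their backs; the gripper's body (76 mm by 85 mm) begins 54 mm behind the grasp point. The pads swing forward as they close: fully open they stand 13 mm farther back than shut.
Start: joints at [1.012, 0.477, 0.022, 1.555, -0.011, 1.109, -0.083], TCP at [0.294, -0.608, 0.231] pointing down, gripper open.
Joint ranges: [-2.96, 2.96], [-0.34, 2.1], [-1.41, 1.46], [0.24, 2.44], [-1.37, 4.51], [0.17, 1.92], [-2.96, 2.96]. Speed limits (rad/s): [2.39, 2.39, 3.14, 3.14, 3.14, 3.14, 3.14].

### API

Orientations are given as a rotation vector (axis times angle).
In Python, from bench import r, viewer, nets gives the robot as it stands.
- The arm moves only by the shell command python3 -m pendant 'ROWS' [FORCE]. ROWS is JSON, one flat list of numbers, 5 for each row, row after row: the finger opening in mm, from 0 to 85.4, then the shift along the tool's x, y, z in mm, then the turn about the tool's x in rad. A call has 1 to 20 rows; each row shifts and turns the commanded pose from where the row before left it, along the tool's axes as they then stand; what a row does not reach is not made up. A row lasts 1/8 s, in which the tool goes at most 62.5 mm and 10.7 degrees, less where a joint would pass 70% of its speed; a pose out of reach is approached as far as the arm can. A call with a gripper value outside its range is refused whole. The fingers move at their own pace and stop on an object; FORCE is the grip in N (left out, the last holds). Time passes only in rows, so rows that do not move let the fingers close. It gives the time, the measured TCP pose, the force and the opening at its end, in the units of the state.
- r.get_obs(): the state, without advancing time (a new reading comes with each control period).
- viewer.grab_frame(name): name is "scene" or "top" or "wrist"; returns (picture, depth): 400x640x3 uint8, red, green, blue; 400x640 float32, m along the optical axis (not along the pixel's ray), 0 where there is no reading.
- viewer.calibration(name): a dict with "mtx" (3x3 intrinsics, pixels), "world_to_cam" (4x4, takes a point from world to camera coordinates). Camera axes: x right, y up, looking along -z (the intrinsics and any distortion apply to the point x, -y, -z); pixel columns grow to the right and rows downward; lengths in m; the calibration is good to about 2 mm. The wrist camera is an equidistant fisheye: a pixel r from the principal point sees the ray r / f radians off the axis. A picture is of the moment at which its call begins: read the wrist's pose just before it. calibration takes no time and is no camera call; for the wrist camera it gives the pose at the moment of the call.
- r.hand_in(): hands the job in, once; it reports no verdict.
Trained networks look in the newest picture that a camera, given by its name, has taken for a name from the list of things; names that differ only in an ending like _2 or _b are one class to them, and where a whole thing is asked for, a point or a joint stands for the part that bears it (a point fixed in the world has none). Each returns a list of dicts, best first, with "score" (0 to 1); they miss things now and then, are a little off and sometimes report something else, mostly with a low value. They report only what shows in the picture. A call takes as long as a camera call.
- nets.look_for(name, camera): "location" ([x, y, z] in m, in world coordinates, good to about 4 mm: the middle of the surface that is visible of it).
- nets.silhouettes(name, camera): "mask" (400x640 bool, what is visible of it).
The state is a dict: "clock": time; "joints": joint angles; "qvel": joint speeds; "tau": joint torques, N m; "tcp_pos": TCP position; "orientation": TCP orientation; "contact_force": force on the tool from outside, world axes, zero at the start; "moment": the same for the moment, N m; "grip_width": finger opening in m.
Only numpy, scipy, OpenCV 4.12 (cv2) and the standard library are available. Lean on these libraries where they do the work, as an engineer would, in place of code of your own. Each camera call takes 0.05 s, during which the arm holds its last target. There are 200 camera calls.

### The job

Swing the green dust cover on the drill press's indexing slide up and back until it stands open, upright or past it. Then pull the red plunger knob up to free its pin, slide the section one hole towards the press so that the next knight's eye comes under the bit, and let the pin go fully home in that hole. The job finishes with you still holding the knob, pin home, not letting go; leave the press's red button and everything else on the trolley alone.

Things in the scene. Friction and masses are not known exactly. Their poses are not given: they have to be found in the camera images.
- press: Green benchtop drill press, 0.58 m tall, fixed; origin on the trolley below the chuck. Axes: x from the chuck back to the column, y level to the left of someone facing it, along the slide, z up. Dark steel index bar across its work table: press x -60 to +50 mm, y -120 to +420 mm, top 112 mm above the trolley. Head overhangs x -0.11 to +0.28 m, y -0.12 to +0.10 m, from 0.31 m up.
- dust_cover (a joint): Angle of the green sheet-metal dust cover over the plunger, rad: 0 shut (level), grows as its front edge swings up and back towards press +x, 1.57 upright, 1.9 stop. 220 mm long along the slide, 110 mm from hinge to front edge, front lip 27 mm down, 0.26 kg. The stiff hinge keeps it where it is left (2 to 4 N at the tab moves it).
- cover_tab (a point): Grasp point on the yellow tab that sticks out level from the middle of the cover's front edge when shut, 129 mm from the hinge axis. Tab 16 mm wide along the slide, 8 mm thick, 35 mm out from the edge (this point 19 mm out); free space in front, above and beside. It turns with the cover: tab points up when the cover is upright.
- cover_hinge (a point): Middle of the cover's hinge axis, which runs level along the press's y axis at the rear of the index bar, 205 mm above the trolley; fixed to the cover.
- knob_center (a point): Centre of the red pull knob of the spring lock plunger: round, upright, 30 mm across from 7 mm below to 8 mm above this point, top 14 mm above it; 54 mm above the bar's top when the pin is home. The bracket's top is 28 mm below, an 18 mm wide body reaches to 18 mm below. Hidden by the shut cover; with it open free all round, rear wall 76 mm behind (up to 39 mm above this point).
- plunger (a joint): How far the plunger is pulled up, m: 0 pin home (9 mm deep in its hole), 0.009 the pin's rounded end just clear of the bar, 0.015 stop. A spring pulls it down, 4 N when home, 7 N fully pulled. The knob moves straight up and down with it. With the pin off a hole it rests on the bar at 0.009.
- carriage (a joint): Travel of the sliding section (aluminium tube, nest plate with three beech knights on their sides, plunger bracket), m: 0 at the start, pin in its present hole; grows towards the press (press -y). Next hole at 0.055 (others at -0.055, 0.110). Pin 10 mm, holes 12 mm. About 3 N slides it with the pin out; 1.3 kg.
- next_hole (a point): Centre of the next index hole towards the press, on the bar's top face, fixed. The knob's axis must come straight above it.
- next_eye (a point): Eye mark of the next knight (the middle one of the row, second from the press end at the start), on its upper face; rides with the sliding section. It starts 55 mm along the slide from the bit's axis.
- bit_tip (a point): Tip of the drill bit in the chuck, pointing down, fixed, 204 mm above the trolley; about 25 mm above the knights.
- red_button (a joint): How far the red push button on the front of the press head is pushed in, m: 0 out, 0.005 fully in. To be left alone.
- bit_case_mid (a point): Bystander: silver drill bit case, 115 x 75 x 32 mm; point at its centre, half-way up.
- queen_blank_mid (a point): Bystander: walnut queen blank, 96 mm tall, 40 mm across the foot; point at its centre, half-way up.
- screw_jar_mid (a point): Bystander: blue glass jar of brass screws, 62 mm across, 80 mm tall; point at its centre, half-way up.
- pawn_mid (a point): Bystander: beech pawn, 55 mm tall; point at its centre, half-way up.
- rook_mid (a point): Bystander: walnut rook, 60 mm tall; point at its centre, half-way up.
- chuck_key_mid (a point): Bystander: steel T-shaped chuck key, lying, 70 mm crossbar; point at its centre, half-way up.
- screwdriver_grip (a point): Bystander: yellow-handled screwdriver lying on the trolley; point in its handle.

How it is judged:
On the way, in this order (a step that is already met when the one before it is completed fails the run):
1. the dust cover is swung open, near upright or beyond (value of joint dust_cover above 1.35 rad), for 0.2 s.
2. the plunger is pulled up by the fingers while the section is still at its first hole (value of joint plunger above 0.006 m and value of joint carriage between -0.006 and 0.006 m and contact force between the fingers and plunger above 1 N), for 0.05 s.
At the end, for the whole second after the job is handed in: Dust cover open beyond 1.3 rad; sliding section at rest at the next hole (55 mm from the start, within 2.5 mm), the next knight's eye within 3 mm of the bit's axis; pin home (plunger within 1.5 mm of fully down); the fingers still holding the knob with more than 3 N (value of joint dust_cover above 1.3 rad and value of joint carriage between 0.0525 and 0.0575 m and horizontal distance between next_eye and bit_tip below 0.003 m and value of joint plunger below 0.0015 m and velocity of joint carriage between -0.01 and 0.01 m/s and contact force between the fingers and plunger above 3 N); the arm keeps its last pose, push and grip.
It fails at once if the red button is pushed (value of joint red_button above 0.002 m).
It fails at once if a bystander on the trolley is shifted or knocked over (more than 20 mm) (distance of any of bit_case_mid, queen_blank_mid, screw_jar_mid, pawn_mid, rook_mid, chuck_key_mid, screwdriver_grip from where it was at the start of the episode above 0.02 m).
It also fails if it takes over 48 s, if anything falls off the work surface, if the arm or the gripper's body presses on something with over 40 N, if the wrist force passes 120 N, or if a joint passes its speed limit or range.

## Working session

There is one attempt and no reset: what is moved stays moved. The work goes in short steps, Python scripts to look and compute and a shell command to move; the robot and the scene stay as the last step left them, time stands still between calls to the robot, and variables do not carry over. Pictures are saved under pics/ and viewed, about 8 in all and at most 12, crops included, and the job is handed in when it is done.

```bash
mkdir -p pics; ls; python3 - <<'E'
from bench import r, viewer, nets
import cv2,numpy as np
np.set_printoptions(precision=4,suppress=True)
o=r.get_obs();print(o)
for c in ("scene","top"):
    p,d=viewer.grab_frame(c);cv2.imwrite(f"pics/{c}0.png",p[:,:,::-1])
    k=viewer.calibration(c);print(c,k["mtx"],np.linalg.inv(k["world_to_cam"]))
    for n in("press","cover_tab","dust_cover","cover_hinge","next_eye","bit_tip","carriage","red_button","bit_case_mid","queen_blank_mid","screw_jar_mid","pawn_mid","rook_mid","chuck_key_mid","screwdriver_grip"):
        print(n,[(np.round(x["location"],3),round(x["score"],2)) for x in nets.look_for(n,c)[:2]])
print(r.get_obs()["clock"])
E
```

```text
pics
{'clock': 0.0, 'joints': array([ 1.0119,  0.4778,  0.0224,  1.5565, -0.0115,  1.1093, -0.0831]), 'qvel': array([-0.0004, -0.0006, -0.002 ,  0.0003, -0.0004, -0.0002, -0.0008]), 'tau': array([  0.0007, -59.6452,   1.6084, -28.1198,   0.0125,   0.0095,
        -0.    ]), 'tcp_pos': array([ 0.2938, -0.607 ,  0.2303]), 'orientation': array([ 1.9714,  0.454 , -1.9725]), 'contact_force': array([ 0.296 , -0.1576, -0.7655]), 'moment': array([ 0.035 , -0.0022, -0.0143]), 'grip_width': 0.08546434543266881}
scene [[381.9599   0.     329.6902]
 [  0.     381.9599 201.0723]
 [  0.       0.       1.    ]] [[ 0.1373 -0.5545  0.8208  1.3977]
 [ 0.9905  0.0794 -0.112  -0.0847]
 [-0.0031  0.8284  0.5602  0.8567]
 [ 0.      0.      0.      1.    ]]
press [(array([ 0.75 , -0.32 ,  0.436]), 0.7)]
cover_tab [(array([ 0.618, -0.058,  0.21 ]), 0.95)]
dust_cover [(array([ 0.615, -0.061,  0.208]), 0.93), (array([0.435, 0.464, 0.032]), 0.7)]
cover_hinge [(array([ 0.616, -0.062,  0.208]), 0.76)]
next_eye [(array([ 0.651, -0.276,  0.158]), 0.58)]
bit_tip [(array([ 0.746, -0.318,  0.438]), 0.89)]
carriage [(
[... 1028 characters left out ...]
207,  0.11 ]), 0.43)]
cover_hinge [(array([ 0.607, -0.055,  0.207]), 0.84)]
next_eye [(array([ 0.618, -0.267,  0.144]), 0.89), (array([ 0.62 , -0.31 ,  0.576]), 0.67)]
bit_tip [(array([ 0.625, -0.308,  0.58 ]), 0.67)]
carriage [(array([ 0.619, -0.271,  0.148]), 0.57)]
red_button [(array([ 0.475, -0.361,  0.452]), 0.53)]
bit_case_mid []
queen_blank_mid [(array([0.648, 0.42 , 0.039]), 0.6)]
screw_jar_mid [(array([0.535, 0.296, 0.078]), 0.8), (array([ 0.392, -0.256,  0.025]), 0.35)]
pawn_mid []
rook_mid [(array([0.714, 0.305, 0.062]), 0.47)]
chuck_key_mid [(array([0.389, 0.287, 0.007]), 0.47)]
screwdriver_grip [(array([ 0.39 , -0.261,  0.022]), 0.76), (array([ 0.607, -0.058,  0.208]), 0.2)]
1.6
```

View pics/scene0.png

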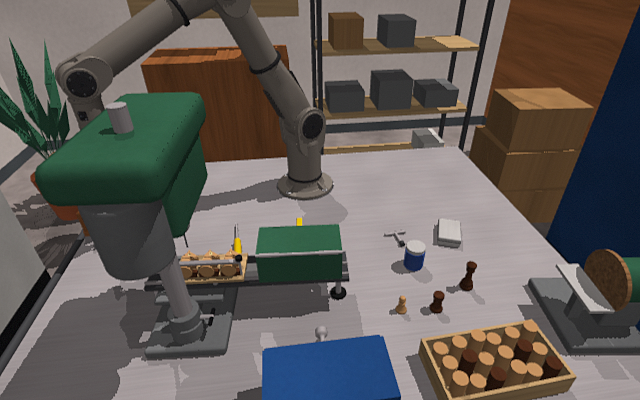

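View pics/top0.png

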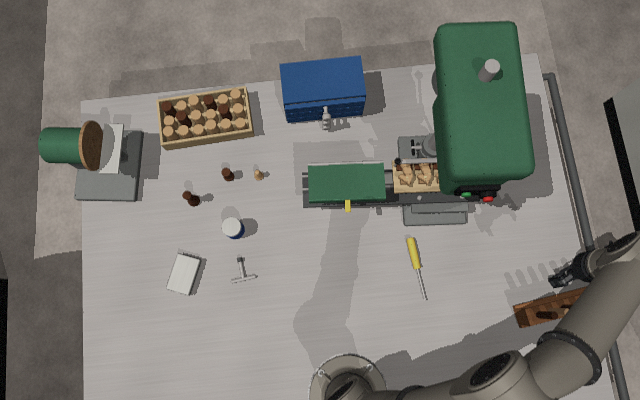

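```bash
cat > h.py <<'E'
import numpy as np,cv2
from scipy.spatial.transform import Rotation as R
from bench import r,viewer,nets
np.set_printoptions(precision=4,suppress=True)
def cloud(c,name=None):
    p,d=viewer.grab_frame(c);k=viewer.calibration(c);K=k["mtx"]
    if name: cv2.imwrite(f"pics/{name}.png",p[:,:,::-1])
    v,u=np.mgrid[:400,:640]
    P=np.stack([(u-K[0,2])/K[0,0]*d,-(v-K[1,2])/K[1,1]*d,-d,np.ones_like(d)],-1)
    W=(P@np.linalg.inv(k["world_to_cam"]).T)[...,:3]; W[d==0]=np.nan
    return p,W
def tool():
    o=r.get_obs();M=R.from_rotvec(o["orientation"]).as_matrix()
    return o,M
E
python3 - <<'E'
from h import *
o,M=tool();print(o["tcp_pos"],M)
for c in("top","scene"):
    p,W=cloud(c);H=cv2.cvtColor(p,cv2.COLOR_RGB2HSV)
    z=W[...,2]
    g=(H[...,0]>50)&(H[...,0]<90)&(H[...,1]>90)&(z>.19)&(z<.23)&(W[...,1]>-.25)
    P=W[g];print(c,g.sum(),P.mean(0)); 
    q=(P[:,:2]*1000).astype(np.float32);rc=cv2.minAreaRect(q);print(rc,cv2.boxPoints(rc),np.median(P[:,2]))
    y=(H[...,0]>20)&(H[...,0]<34)&(H[...,1]>150)&(z>.15)&(W[...,0]<.64)&(W[...,1]>-.2)
    T=W[y];print("tab",y.sum(),T.mean(0),T.min(0),T.max(0))
    bar=(z>.1)&(z<.118)&(W[...,1]>-.1)&(W[...,0]>.5)&(W[...,0]<.75)&(W[...,1]<.15)
    B=W[bar];print("bar",bar.sum(),B.min(0),B.max(0))
    for e in nets.silhouettes("next_eye",c)[:1]: print("eye",np.nanmean(W[e["mask"]],0))
E
```

```text
[ 0.2941 -0.6076  0.2313] [[-0.      0.4357 -0.9001]
 [ 0.     -0.9001 -0.4357]
 [-1.     -0.     -0.    ]]
top 3691 [0.6671 0.1766 0.2077]
((699.7206420898438, 326.7607421875), (1024.6455078125, 138.6414337158203), 76.53471374511719) [[ 513.0079 -155.3371]
 [ 647.8383 -187.6206]
 [ 886.4333  808.8586]
 [ 751.603   841.1421]] 0.2083323397981225
tab 13 [ 0.5329 -0.0582  0.2083] [ 0.5213 -0.0655  0.1823] [ 0.5557 -0.0484  0.2153]
bar 380 [ 0.5552 -0.0985  0.1008] [0.6778 0.073  0.1177]
eye [ 0.617  -0.2652  0.16  ]
scene 2575 [0.6408 0.0258 0.2071]
((698.5402221679688, 285.99530029296875), (989.6514282226562, 153.3152618408203), 77.48388671875) [[ 516.4686 -180.4581]
 [ 666.1404 -213.6837]
 [ 880.6118  752.4487]
 [ 730.9401  785.6743]] 0.2082598252968082
tab 40 [ 0.5407 -0.0545  0.2113] [ 0.5222 -0.0612  0.2079] [ 0.5577 -0.0478  0.2151]
bar 415 [ 0.5713 -0.0998  0.1001] [0.6807 0.0716 0.118 ]
eye [ 0.6403 -0.2795  0.1598]
```

```bash
python3 - <<'E'
from h import *
for c in("top","scene"):
    p,W=cloud(c);H=cv2.cvtColor(p,cv2.COLOR_RGB2HSV);z=W[...,2]
    g=(H[...,0]>45)&(H[...,0]<95)&(H[...,1]>80)&(z>.198)&(z<.22)&(W[...,1]>-.22)&(W[...,1]<.12)&(W[...,0]<.75)
    n,l,s,_=cv2.connectedComponentsWithStats(g.astype(np.uint8));g=l==1+np.argmax(s[1:,4])
    P=W[g];q=(P[:,:2]*1000).astype(np.float32);rc=cv2.minAreaRect(q);print(c,len(P),rc,cv2.boxPoints(rc),np.median(P[:,2]))
    y=(H[...,0]>18)&(H[...,0]<36)&(H[...,1]>120)&(z>.2)&(z<.222)&(W[...,0]<.62)&(W[...,1]>-.15)&(W[...,1]<.05)
    T=W[y];print("tab",y.sum(),T.mean(0),T[:,0].min(),T[:,0].max(),T[:,1].min(),T[:,1].max(),np.median(T[:,2]))
E
```

```text
top 2693 ((607.7954711914062, -59.50111389160156), (219.49391174316406, 106.53247833251953), 85.63072204589844) [[ 546.323  -164.8711]
 [ 652.5459 -172.9872]
 [ 669.2679   45.8688]
 [ 563.045    53.9849]] 0.20846231519802094
tab 68 [ 0.5375 -0.054   0.2117] 0.5212882106778011 0.5549842973657961 -0.062163303157656 -0.045700451608725726 0.21139632931004948
scene 2074 ((607.9524536132812, -60.09203338623047), (217.88034057617188, 107.54985809326172), 86.21015167236328) [[ 547.0945 -165.2396]
 [ 654.4092 -172.3483]
 [ 668.8104   45.0555]
 [ 561.4957   52.1643]] 0.20831727876911826
tab 41 [ 0.5406 -0.0548  0.211 ] 0.520963827863326 0.5579583058894356 -0.06358338574119111 -0.047801594197669266 0.21102607581516164
```

```bash
python3 -m pendant '[40,0,0,0,0.174, 40,0,0,0,0.174, 40,0,0,0,0.174, 40,0,-46,0,0, 40,0,-46,0,0, 40,0,-46,0,0, 40,0,-46,0,0, 40,0,-46,0,0, 40,0,-48,0,0, 40,0,-40,-14,0, 40,0,-41,-16,0, 40,0,-41,-16,0, 40,0,-41,-16,0, 40,0,-41,-16,0, 40,0,-41,-16,0, 40,0,-41,-16,0, 40,0,0,0,0]' 20; python3 - <<'E'
from h import *
o,M=tool();print(o["tcp_pos"],M,o["joints"],o["contact_force"])
yaw=-0.071;ex=np.array([np.cos(yaw),np.sin(yaw),0]);ey=np.array([-ex[1],ex[0],0])
d=np.array([.5345,-.0545,.195])-o["tcp_pos"];print("tool shift mm",1000*M.T@d)
E
```

```text
clock: 4.03
tcp_pos: [0.4453, -0.0496, 0.2317]
orientation: [-2.189, 0.07, 2.186]
contact_force: [0.2, -0.3, 0.5]
grip_width: 0.0402
[ 0.4453 -0.0496  0.2317] [[ 0.0014 -0.0652 -0.9979]
 [ 0.001  -0.9979  0.0652]
 [-1.     -0.0011 -0.0013]] [ 0.2344  0.1151 -0.2808  2.0574  0.0373  0.9724 -1.7017] [ 0.1915 -0.3097  0.5345]
tool shift mm [ 36.8047  -0.8541 -89.2932]
```

```bash
python3 -m pendant '[40,18,0,0,0, 40,19,0,-20,0, 40,0,-1,-30,0, 40,0,0,-28,0, 40,0,0,-10,0, 10,0,0,0,0, 10,0,0,0,0, 10,0,0,0,0, 10,0,0,0,0]' 30; python3 - <<'E'
from h import *
p,W=cloud("scene","s1");cv2.imwrite("pics/s1c.png",cv2.resize(p[130:300,180:400,::-1],None,fx=3,fy=3))
o,M=tool();print(o["tcp_pos"],o["grip_width"],o["contact_force"])
E
```

```text
clock: 5.15
tcp_pos: [0.5322, -0.0538, 0.1946]
orientation: [-2.187, 0.069, 2.181]
contact_force: [5.1, 11.0, -3.9]
grip_width: 0.015
[ 0.5322 -0.0538  0.1947] 0.015202344466666285 [ 4.6461 10.447  -3.3392]
```

View pics/s1c.png

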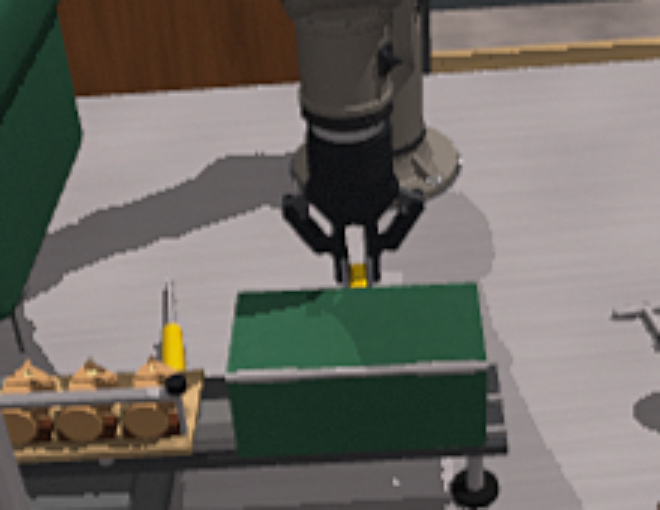

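```bash
python3 -m pendant '[10,-10,-1,0,0, 10,-10,0,-1.5,0, 10,-19,0,-4.4,0, 10,-18.3,0,-7.1,0, 10,-17,0,-9.9,0, 10,-15.3,0,-12.2,0, 10,-13.3,0,-14.5,0, 10,0,0,0,0]'; python3 - <<'E'
from h import *
o,M=tool();print(o["tcp_pos"],o["grip_width"],o["contact_force"])
E
```

```text
clock: 6.2
tcp_pos: [0.5805, -0.0573, 0.2974]
orientation: [-2.183, 0.071, 2.186]
contact_force: [0.0, 7.3, 0.3]
grip_width: 0.0155
[ 0.5805 -0.0573  0.2974] 0.015457590347497028 [0.0433 7.2716 0.2777]
```

```bash
python3 -m pendant '[10,-11,-0.5,-16.2,0, 10,-8.5,-0.5,-17.7,0, 10,-5.7,0,-18.8,0, 10,-2.9,0,-19.4,0, 10,0,0,-19.7,0, 10,3,0,-19.4,0, 10,0,0,0,0, 10,0,0,0,0]'; python3 - <<'E'
from h import *
p,W=cloud("scene","s2");cv2.imwrite("pics/s2c.png",cv2.resize(p[100:320,150:400,::-1],None,fx=3,fy=2.7))
o,M=tool();print(o["tcp_pos"],o["grip_width"],o["contact_force"])
E
```

```text
clock: 7.2
tcp_pos: [0.6925, -0.0657, 0.324]
orientation: [-2.188, 0.073, 2.182]
contact_force: [2.4, 5.0, 4.9]
grip_width: 0.0153
[ 0.6925 -0.0657  0.324 ] 0.015064986871528477 [2.2695 3.3345 5.2707]
```

View pics/s2c.png

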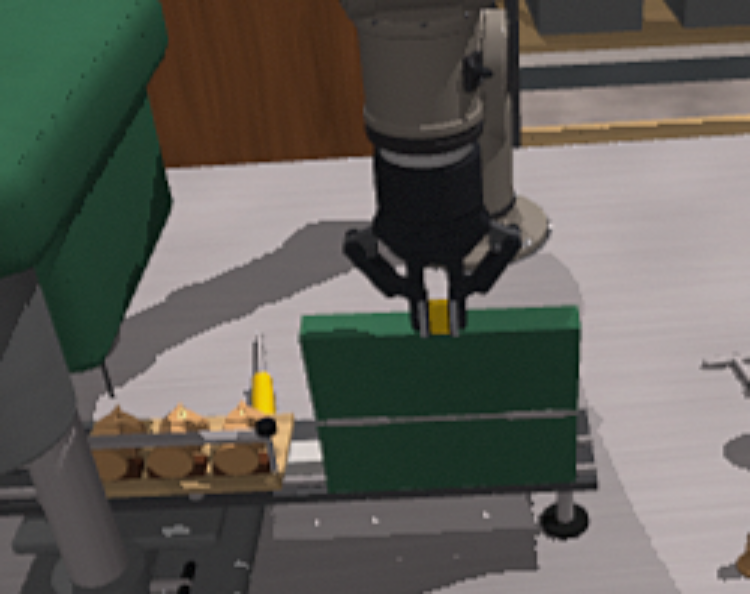

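```bash
python3 -m pendant '[40,0,0,0,0, 40,0,0,0,0, 40,-25,0,0,0, 40,-35,0,0,0, 60,0,0,40,0, 60,0,0,50,0, 60,0,0,50,0, 60,0,0,10,0, 60,0,0,0,0]'; python3 - <<'E'
from h import *
o,M=tool();print(o["tcp_pos"],M)
p,_=viewer.grab_frame("wrist")[0],0;cv2.imwrite("pics/w3.png",p[:,:,::-1])
k=viewer.calibration("wrist");print(k)
for n in("knob_center","plunger","next_eye","dust_cover","cover_tab"):
    print(n,[(x["location"],round(x["score"],2)) for x in nets.look_for(n,"wrist")[:2]])
for c in("top","scene"):
    p,W=cloud(c,c+"3");H=cv2.cvtColor(p,cv2.COLOR_RGB2HSV)
    for n in("knob_center",): print(c,n,[(x["location"],round(x["score"],2)) for x in nets.look_for(n,c)[:2]])
    m=((H[...,0]<8)|(H[...,0]>172))&(H[...,1]>140)&(W[...,2]>.14)&(W[...,2]<.2)&(W[...,1]>-.2)&(W[...,1]<.1)
    if m.sum():
        T=W[m];print(c,m.sum(),T.mean(0),T.min(0),T.max(0))
E
```

```text
clock: 8.38
tcp_pos: [0.5425, -0.0574, 0.3826]
orientation: [-2.186, 0.079, 2.184]
contact_force: [-0.4, -0.2, 0.5]
grip_width: 0.0599
[ 0.5425 -0.0574  0.3826] [[ 0.0006 -0.0718 -0.9974]
 [-0.0006 -0.9974  0.0718]
 [-1.      0.0006 -0.0006]]
{'mtx': array([[309.7069,   0.    , 315.5521],
       [  0.    , 309.7069, 203.0531],
       [  0.    ,   0.    ,   1.    ]]), 'world_to_cam': array([[-0.0714, -0.9974,  0.    , -0.0177],
       [ 0.9502, -0.0681, -0.3041, -0.4348],
       [ 0.3034, -0.0217,  0.9526, -0.6909],
       [ 0.    ,  0.    ,  0.    ,  1.    ]])}
knob_center [([0.5908, -0.0278, 0.1788], 0.97)]
plunger [([0.5936, -0.0258, 0.1821], 0.9)]
next_eye [([0.6232, -0.232, 0.147], 0.76), ([0.6491, 0.419, 0.0403], 0.61)]
dust_cover [([0.6636, -0.066, 0.3145], 0.92), ([0.7059, 0.2013, 0.0255], 0.25)]
cover_tab [([0.6656, -0.0632, 0.3181], 0.7)]
top knob_center []
top 32 [ 0.5828 -0.0233  0.1757] [ 0.5767 -0.0337  0.1603] [ 0.5955 -0.0137  0.1824]
scene knob_center [([0.6544, -0.2773, 0.1655], 0.3)]
```

View pics/w3.png

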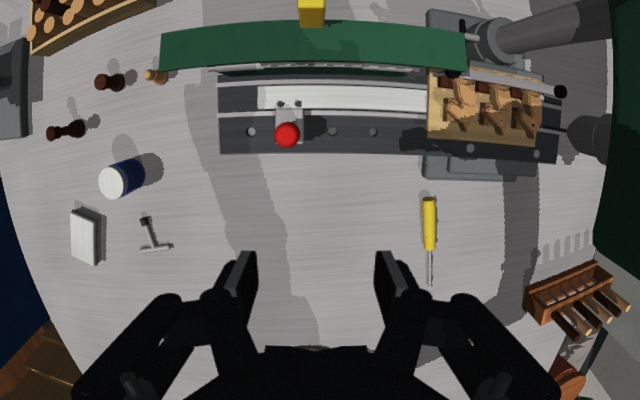

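```bash
cat >> h.py <<'E'
def wray(u,v,k):
    K=k["mtx"];x=(u-K[0,2])/K[0,0];y=(v-K[1,2])/K[1,1];t=np.hypot(x,y);s=np.sinc(t/np.pi)
    d=np.stack([x*s,-y*s,-np.cos(t)],-1);T=np.linalg.inv(k["world_to_cam"])
    return d@T[:3,:3].T,T[:3,3]
E
python3 - <<'E'
from h import *
k=viewer.calibration("wrist");p=cv2.imread("pics/w3.png");H=cv2.cvtColor(p,cv2.COLOR_BGR2HSV)
m=((H[...,0]<8)|(H[...,0]>172))&(H[...,1]>150);m[:100]=0;m[160:]=0;m[:,:260]=0;m[:,320:]=0
v,u=np.nonzero(m);print(len(u),u.mean(),v.mean(),u.min(),u.max(),v.min(),v.max())
# predict silhouette bounds for candidate centre; fit
from scipy.optimize import least_squares
ang=np.linspace(0,2*np.pi,40)
prof=[(15,-7),(15,8),(10,13)]
def proj(P):
    K=k["mtx"];c=P@k["world_to_cam"][:3,:3].T+k["world_to_cam"][:3,3]
    x,y,z=c[:,0],-c[:,1],-c[:,2];rr=np.hypot(x,y);t=np.arctan2(rr,z)
    return np.stack([K[0,2]+K[0,0]*t*x/rr,K[1,2]+K[1,1]*t*y/rr],-1)
def b(q):
    P=np.concatenate([np.stack([q[0]+R_/1e3*np.cos(ang),q[1]+R_/1e3*np.sin(ang),np.full(40,.166+h/1e3)],-1) for R_,h in prof])
    U=proj(P);return np.array([U[:,0].min(),U[:,0].max(),U[:,1].min(),U[:,1].max()])
t=np.array([u.min()-.5,u.max()+.5,v.min()-.5,v.max()+.5])
s=least_squares(lambda q:b(q)-t,[.588,-.027],x_scale=.01,diff_step=1e-3);print(s.x,s.fun)
o,M=tool();print(o["clock"])
d=np.array([s.x[0],s.x[1],.166-.015])-o["tcp_pos"];print("tool shift",1000*M.T@d)
# holes
for (a,bb) in((250,132),(333,132),(373,132)):
    D,C=wray(a,bb,k);print(C+D*(.112-C[2])/D[2])
E
```

```text
505 286.54257425742577 134.61782178217823 274 299 123 147
[ 0.5918 -0.0261] [-0.4574  0.4655 -0.8605  0.8451]
8.875
tool shift [231.0167 -34.0716 -46.6879]
[0.5958 0.0287 0.112 ]
[ 0.5865 -0.0824  0.112 ]
[ 0.5837 -0.1363  0.112 ]
```

```bash
python3 -m pendant '[60,0,-34,-46.5,0, 60,40,0,0,0, 60,50,0,0,0, 60,50,0,0,0, 60,45,0,0,0, 60,30,0,0,0, 60,18,0,0,0, 60,0,0,0,0]'; python3 - <<'E'
from h import *
p=viewer.grab_frame("wrist")[0];cv2.imwrite("pics/w4.png",p[:,:,::-1])
o,M=tool();print(o["tcp_pos"],o["contact_force"],1000*M.T@(np.array([.5917,-.0265,.148])-o["tcp_pos"]))
E
```

```text
clock: 9.88
tcp_pos: [0.5911, -0.0263, 0.1485]
orientation: [-2.183, 0.078, 2.187]
contact_force: [0.4, -0.5, 0.3]
grip_width: 0.0601
[ 0.5919 -0.0262  0.1497] [ 0.5402 -0.5261  1.    ] [1.7091 0.2853 0.1985]
```

View pics/w4.png

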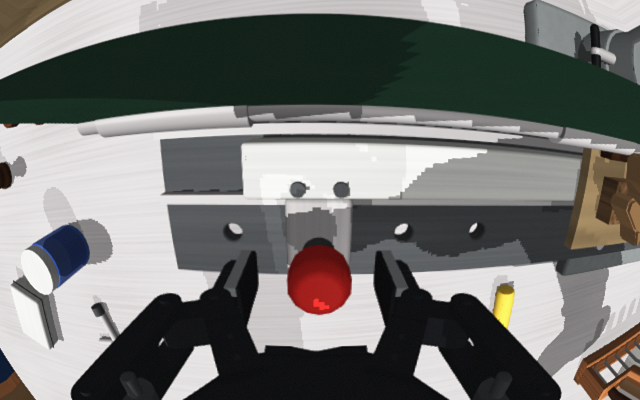

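Knob (320,280) is centred between the pads (250 and 382). I'll close on it.

```bash
python3 -m pendant '[24,1,0,0,0, 24,0,0,0,0, 24,0,0,0,0, 24,0,0,0,0]' 50; python3 - <<'E'
from h import *
o,M=tool();print(o["tcp_pos"],o["contact_force"],o["grip_width"])
E
```

```text
clock: 10.42
tcp_pos: [0.5924, -0.0269, 0.1499]
orientation: [-2.188, 0.079, 2.182]
contact_force: [-1.3, -2.0, 5.9]
grip_width: 0.0279
[ 0.5924 -0.0269  0.1499] [-1.2929 -2.0261  5.9295] 0.027852466421462115
```

```bash
python3 -m pendant '[24,-6,0,0,0, 24,-6,0,0,0, 24,-1.5,0,0,0, 24,0,0,0,0, 24,0,0,0,0]'; python3 - <<'E'
from h import *
o,M=tool();print(o["tcp_pos"],o["contact_force"],o["grip_width"])
p=viewer.grab_frame("wrist")[0];cv2.imwrite("pics/w5.png",p[:,:,::-1])
p=viewer.grab_frame("scene")[0]
E
```

```text
clock: 11.05
tcp_pos: [0.5922, -0.0269, 0.1617]
orientation: [-2.187, 0.079, 2.183]
contact_force: [5.4, -2.6, -7.0]
grip_width: 0.0277
[ 0.5922 -0.0269  0.1617] [ 5.3831 -2.6369 -7.0113] 0.02765533335375544
```

View pics/w5.png

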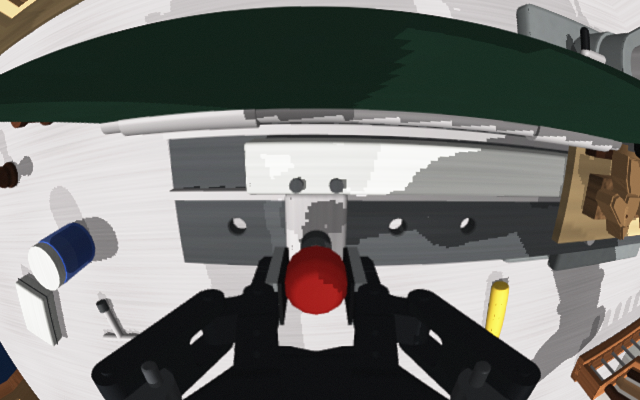

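```bash
python3 -m pendant '[24,0,6,0,0, 24,0,10,0,0, 24,0,10,0,0, 24,0,10,0,0, 24,0,10,0,0, 24,0,6,0,0, 24,0,3,0,0, 24,0,0,0,0, 24,0,0,0,0]'; python3 - <<'E'
from h import *
o,M=tool();s=o["tcp_pos"]-np.array([.5922,-.0269,.1617]);print(o["tcp_pos"],s@[-.071,-.9975,0],s,o["contact_force"],o["grip_width"])
p=viewer.grab_frame("wrist")[0];cv2.imwrite("pics/w6.png",p[:,:,::-1])
for n in("next_eye",):
    print(n,[(x["location"],round(x["score"],2)) for x in nets.look_for(n,"wrist")[:2]])
E
```

```text
clock: 12.28
tcp_pos: [0.5882, -0.0803, 0.1616]
orientation: [-2.186, 0.076, 2.184]
contact_force: [4.9, 0.4, -6.9]
grip_width: 0.0277
[ 0.5882 -0.0803  0.1616] 0.053544291698671004 [-0.004  -0.0534 -0.0001] [ 4.9461  0.3841 -6.9446] 0.027744741027267764
next_eye [([0.6229, -0.1427, 0.1398], 0.67)]
```

View pics/w6.png

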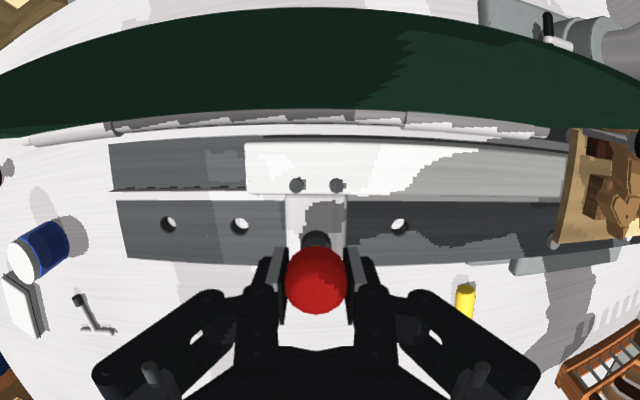

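```bash
python3 -m pendant '[24,0,1.5,0,0, 24,0,0,0,0, 24,3,0,0,0, 24,4,0,0,0, 24,4,0,0,0, 24,2,0,0,0, 24,0,0,0,0, 24,0,0,0,0]'; python3 - <<'E'
from h import *
o,M=tool();s=o["tcp_pos"]-np.array([.5924,-.0269,.1499]);print(o["tcp_pos"],s@[-.071,-.9975,0],s,o["contact_force"],o["grip_width"])
p=viewer.grab_frame("wrist")[0];cv2.imwrite("pics/w7.png",p[:,:,::-1])
E
```

```text
clock: 13.38
tcp_pos: [0.5882, -0.0821, 0.1499]
orientation: [-2.187, 0.077, 2.183]
contact_force: [1.7, 3.0, 6.5]
grip_width: 0.0277
[ 0.5882 -0.0821  0.1499] 0.05533768269445219 [-0.0042 -0.0552  0.    ] [1.6949 2.9601 6.4615] 0.027717594683499585
```

```bash
python3 - <<'E'
from h import *
a=[cv2.imread(f"pics/{n}.png")[130:330,90:490] for n in("w5","w7")]
cv2.imwrite("pics/cmp.png",np.vstack([cv2.resize(x,None,fx=1.5,fy=1.5) for x in a]))
p,W=cloud("scene","s8")
for n in ("dust_cover","cover_tab","next_eye"): print(n,[(x["location"],round(x["score"],2)) for x in nets.look_for(n,"scene")[:2]])
cv2.imwrite("pics/s8c.png",cv2.resize(p[100:320,100:400,::-1],None,fx=2.6,fy=2.6))
k=viewer.calibration("wrist");p=viewer.grab_frame("wrist")[0];
for e in nets.silhouettes("bit_tip","wrist")[:1]: print(e["score"],e["mask"].sum())
E
```

```text
dust_cover [([0.6766, -0.0657, 0.2744], 0.82)]
cover_tab [([0.6763, -0.0671, 0.2747], 0.87)]
next_eye [([0.6429, -0.2973, 0.1439], 0.93)]
0.81 142573
```

View pics/cmp.png

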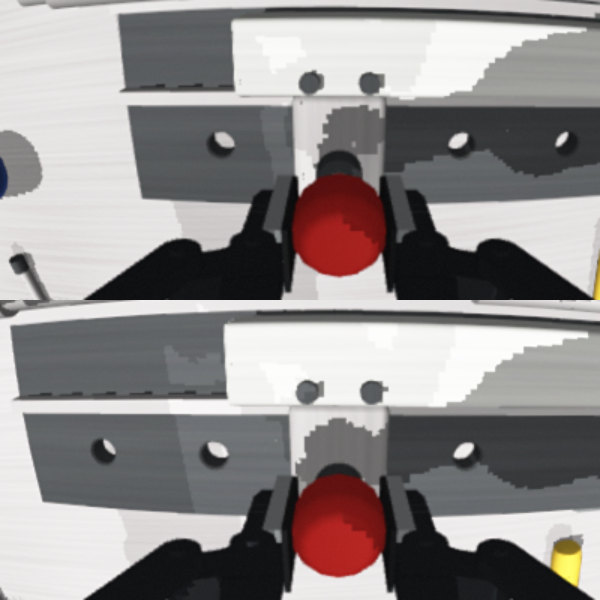

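View pics/s8c.png

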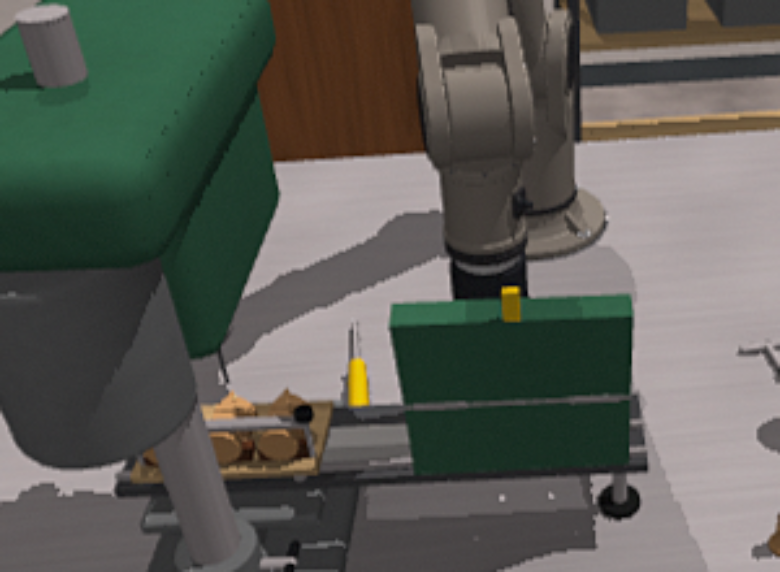

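```bash
python3 - <<'E'
from h import *
o,M=tool();print(o["clock"],o["tcp_pos"],o["contact_force"],o["grip_width"]);r.hand_in()
E
```

```text
13.725 [ 0.5882 -0.0822  0.1499] [1.5225 2.3943 5.5766] 0.028056338027515077
the job is handed in; nothing more can be done
```

I handed the job in at 13.7 s with the cover open, the section one hole nearer the press, and the knob still gripped. No verdict was reported.

- **Cover:** I gripped the yellow tab and swung it up to about 1.8 rad, estimated from the commanded arc. The last scene picture shows it still standing open.
- **Knob and slide:** I gripped the knob at 50 N and pulled it up about 12 mm while still at the first hole. The wrist force read 7 N, against the spring. I then slid the section towards the press; in the first check the holes looked about 2 mm short, so I added 1.5 mm before lowering the pin.
- **Pin home:** The tool came back to its first-hole height (0.1499 m) and the force matched the home reading taken before the pull (about 6 N up). The pictures show no slip of the knob between the pads. I take the pin to be home from these signs; I did not see it in the hole.
- **Travel:** The tool moved 55.3 mm between the two home positions, against 55 mm wanted.
- **Knight's eye:** I did not measure the eye against the bit directly. The detector's eye positions varied too much between views, so that alignment rests on the pin being in the hole.
- **Everything else:** The red button and the trolley items were never approached closely. The last pictures show nothing obviously moved, but I did not re-measure the bystanders' positions.

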